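# Stamp a set of impact-test bars and lift their cassette out of the fixture

## Robot

A 6-joint arm with a two-finger parallel gripper is mounted at the origin on the work surface. World frame = base frame: x ahead of the robot, y to its left, z up, the work surface at z = 0. Lengths are in m, angles in rad, forces in N, time in s.
With the tool pointing down it reaches from about 0.35 to 0.875 m from the base axis. Payload 4.2 kg.
Tool frame: the origin (TCP) lies midway between the tips of the shut fingers; the grasp point (between the pads) lies 19 mm behind it; z points along the fingers, y is the line along which they close (so a half turn about z gives the same grasp; the last joint's range is limited). The gripper opens to 87 mm and grips with 3 to 60 N. Pads are 19 mm wide; open, the fingers measure 117 mm over their backs; the gripper's body (75 mm by 190 mm) begins 51 mm behind the grasp point.
Start: joints at [-0.858, 0.385, 0.008, 0, -1.194, -0.259], TCP at [0.274, -0.562, 0.223] pointing down, gripper open.
Joint ranges: [-3.14, 3.14], [-1.21, 2.06], [-1.07, 1.41], [-3.16, 2.05], [-2.99, -0.16], [-3.1, 3.1]. Speed limits (rad/s): [2.79, 2.79, 3.14, 3.14, 3.14, 3.14].

## Interface

Orientations are given as a rotation vector (axis times angle).
In Python, from cell import observe, grab_frame, camera_params, sign_off, masks_of gives the robot as it stands. The module is installed in compiled form; this text tells all that it offers.
- The arm moves only by the tool arm_command, never from a script. Its argument "deltas" is a list of rows, each an object with "slide": the shift along the tool's x, y, z in m, a list of three; "roll": the turn about the tool's z in rad. A call has 1 to 5 rows; each row is the pose to reach, as a shift and turn from the pose commanded when the call began, along the tool's axes at that moment; what a row does not reach only later rows make up. A row lasts 1/12 s, in which the tool goes at most 41.7 mm and 7.16 degrees, less where a joint would pass 70% of its speed; a pose out of reach is approached as far as the arm can. A call with a gripper value outside its range is refused whole. "jaw" is the gripper's target within -1 to 1 (fully open at 1, half-way at 0, shut at -1), set as the call begins (left out, the last holds). The fingers move at their own pace and stop on an object; "squeeze" is the grip in N (left out, the last holds). Time passes only in rows, so rows that repeat a pose let the fingers close. It gives the time, the measured TCP pose, the force and the opening at its end, in the units of the state.
- observe(): the state, without advancing time (a new reading comes with each control period).
- grab_frame(name): name is "scene" or "top" or "wrist"; returns the picture (480x640x3 uint8, red, green, blue); there is no depth.
- camera_params(name): a dict with "K" (3x3 intrinsics, pixels), "k1" (the pictures are not rectified: a ray, as slopes to the right and down, at radius r is drawn at 1 + k1 r^2 times it, then the intrinsics apply), "world_to_cam" (4x4, takes a point from world to camera coordinates). Camera axes: x right, y down, z forward; pixel columns grow to the right and rows downward; lengths in m; the calibration is good to about 2 mm. A picture is of the moment at which its call begins: read the wrist's pose just before it. camera_params takes no time and is no camera call; for the wrist camera it gives the pose at the moment of the call.
- sign_off(): hands the job in, once; it reports no verdict.
Trained networks look in the newest picture that a camera, given by its name, has taken for a name from the list of things; names that differ only in an ending like _2 or _b are one class to them, and where a whole thing is asked for, a point or a joint stands for the part that bears it (a point fixed in the world has none). Each returns a list of dicts, best first, with "score" (0 to 1); they miss things now and then, are a little off and sometimes report something else, mostly with a low value. They report only what shows in the picture. A call takes as long as a camera call. They do not tell look-alikes from the thing itself.
- masks_of(camera, thing): "region" (480x640 bool, what is visible of it) and "extent" ([left, top, right, bottom] in pixels, round what is visible of it).
The state is a dict: "time_s": time; "qpos": joint angles; "joint_vel": joint speeds; "joint_torque": joint torques, N m; "tcp_pos": TCP position; "tool_rot": TCP orientation; "force": force on the tool from outside, world axes, zero at the start; "torque": the same for the moment, N m; "grip_width": finger opening in m.
Only numpy, scipy, OpenCV 4.12 (cv2) and the standard library are available. Lean on these libraries where they do the work, as an engineer would, in place of code of your own. Each camera call takes 0.05 s, during which the arm holds its last target. There are 200 camera calls.

## Task

The cassette with three steel test bars is clipped into the lever stamp. Swing the stamp's sprung lever over to its stop to mark the bar ends and let it return all the way, then pinch the cassette's two side catches together and lift it out of its nest. Finish while still holding it by the pinched catches, still and level, at least 10 cm above its seat and touching nothing else, and leave the other things on the bench where they are.

Things in the scene. Friction and masses are not known exactly. Their poses are not given: they have to be found in the camera images.
- stamp: Bench stamp, bolted down: dark base plate 130 (x) x 360 (y) x 15 mm; on its +y part a grey housing 66 mm wide, top 93 mm, y -30 to 120 mm, with a ball-ended lever on its +x side; on its -y part the nest holding the cassette. Origin: centre of the plate's underside, on the bench (z = 0). z up; x points away from the robot, within 35 degrees.
- nest (a point): Centre of the cassette's seat, at (0, -110, 35) mm in the stamp's frame. On each x side a keeper lip, 34 to 48 mm from it and with its top 19.5 mm above it, holds down one catch nose. An anvil block at the -y end is 38 mm higher than the seat; at the +y end the plunger head (40 mm wide, 23 to 39 mm above the seat) rests 43 mm from the centre.
- stamp_lever (a joint): Lever angle, rad: 0 at rest (leaning 0.45 rad from upright to the stamp's +y, away from the cassette), 1.0 at its stop (leaning 0.55 rad towards the cassette). Hinge line along the stamp's x axis through (y 60, z 41) mm in the stamp's frame. A damped spring returns it to rest in about half a second when let go; at the knob it takes about 2 N to start, 8 N at the stop.
- lever_knob (a point): Centre of the black ball knob, 32 mm in diameter, on the end of the lever (12 mm rod); 160 mm from the hinge line, 47 mm to +x of the stamp's centre line, about 185 mm above the bench at rest and at most 201 mm on the way. Smooth: it can be pushed, or needs a firm grip.
- cassette: Cassette in the nest: aluminium block 42 (x) x 55 (y) x 26 mm high with three 10 x 10 x 55 mm steel bars under a clamp strip with an 18 mm thumb screw (top 57 mm above the underside). Two upright black catches, 22 mm wide (y), tops at 58 mm, stand on its +x and -x sides. Origin: centre of its underside; axes parallel to the stamp's. About 0.33 kg; 1.5 mm side play in the nest.
- catch_far (a joint): How far the catch on the cassette's +x side is pressed in, m: 0 out, 0.006 fully in (stop). It slides straight inward along x against a spring (about 4 N to start, 8.5 N fully in). The nose at its foot lies 4 mm under the keeper lip and is clear only when the catch is pressed nearly fully in.
- catch_near (a joint): The same for the catch on the cassette's -x side.
- catch_far_pad (a point): Centre of the flat finger face of the +x catch, 44 mm above the cassette's underside (79 mm above the bench when seated). The face is free from the keeper lip's top (19.5 mm above the cassette's underside) up to 58 mm. The two faces are 62 mm apart when out, 50 mm when both are fully in.
- catch_near_pad (a point): The same on the -x catch.
- ring: Bystander: loose heavy steel ring, 84 mm outside, 60 mm bore, 55 mm high, on the bench. Origin: centre of its underside.
- test_block: Bystander: loose round steel hardness block, 64 mm in diameter, 14 mm high, on the bench. Origin: centre of its underside.
- spare_cassette: Bystander: an empty spare cassette without bars, otherwise like the other (62 mm over the catch faces, 76 mm over the noses, 55 mm in y, 58 mm high), standing loose on the bench. Origin: centre of its underside.
Things that resemble listed ones, but are neither listed nor needed, are in the scene too. Leave any pink or purple look-alike of the cassette alone.

How it is judged:
On the way, in this order (a step that is already met when the one before it is completed fails the run):
1. the lever is at its stop with the cassette seated (value of joint stamp_lever above 0.94 rad and z of cassette in the frame of stamp below 0.04 m), for 0.1 s.
2. the lever is back at rest with the cassette still seated (value of joint stamp_lever below 0.06 rad and z of cassette in the frame of stamp below 0.04 m), for 0.1 s.
At the end, for the whole second after the job is handed in: the cassette is held in the fingers by both catches (each pressed in more than 4 mm, more than 4 N of grip), its underside more than 95 mm above its seat, level within 0.17 rad, still (under 20 mm/s) and touching neither the stamp nor any bystander, and the lever is back within 0.06 rad of rest (z of cassette in the frame of stamp above 0.13 m and angle between cassette's own z axis and vertical below 0.17 rad and value of joint each of catch_far, catch_near above 0.004 m and contact force between the fingers and cassette above 4 N and contact force between cassette and stamp below 0.05 N and contact force between cassette and ring below 0.05 N and contact force between cassette and test_block below 0.05 N and contact force between cassette and spare_cassette below 0.05 N and linear speed of cassette below 0.02 m/s and value of joint stamp_lever below 0.06 rad); the arm keeps its last pose, push and grip.
It fails at once if the ring is moved more than 20 mm (distance of ring from where it was at the start of the episode above 0.02 m).
It fails at once if the test block is moved more than 20 mm (distance of test_block from where it was at the start of the episode above 0.02 m).
It fails at once if the spare cassette is moved more than 20 mm (distance of spare_cassette from where it was at the start of the episode above 0.02 m).
It also fails if it takes over 50 s, if anything falls off the work surface, if the arm or the gripper's body presses on something with over 40 N, if the wrist force passes 120 N, or if a joint passes its speed limit or range.

## Working session

There is one attempt and no reset: what is moved stays moved. The work goes in short steps, Python scripts to look and compute and a tool call to move; the robot and the scene stay as the last step left them, time stands still between calls to the robot, and variables do not carry over. Pictures are saved under pics/ and viewed, on a budget of 10 in all, crops included, one or two more only if the job needs it, and the job is handed in when it is done.

Besides the shell and the picture viewer there is one more tool, called after ">>>" as a command line: name --argument value ..., lists and objects as JSON in quotes. arm_command: Moves the arm, as the interface text tells. Its arguments: {"type":"object","properties":{"deltas":{"type":"array","items":{"type":"object","properties":{"slide":{"type":"array","items":{"type":"number"}},"roll":{"type":"number"}}}},"jaw":{"type":"number"},"squeeze":{"type":"number"}},"required":["deltas"]}

```bash
mkdir -p pics
cat > h.py <<'E'
import numpy as np, cv2
from cell import *
def cp(c):
    p=camera_params(c); return np.array(p["K"]),p["k1"],np.array(p["world_to_cam"])
def proj(c,P,par=None):
    K,k1,T=par or cp(c); P=np.atleast_2d(P); q=P@T[:3,:3].T+T[:3,3]
    s=q[:,:2]/q[:,2:]; s=s*(1+k1*(s**2).sum(1,keepdims=True)); return s@K[:2,:2].T+K[:2,2]
def ray(c,uv,par=None):
    K,k1,T=par or cp(c); d=np.linalg.solve(K[:2,:2],np.array(uv)-K[:2,2]); s=d.copy()
    for _ in range(20): s=d/(1+k1*(s@s))
    R=T[:3,:3]; return -R.T@T[:3,3], R.T@np.array([*s,1.])
def atz(c,uv,z,par=None):
    o,d=ray(c,uv,par); return o+d*(z-o[2])/d[2]
def save(n,im): cv2.imwrite(f"pics/{n}.png",im[...,::-1])
E
python3 - <<'E'
from h import *
print(observe())
ims=[]
for c in("top","scene"):
    im=grab_frame(c).copy(); save(c,im)
    for t in("stamp","cassette","lever_knob","ring","test_block","spare_cassette","catch_far_pad"):
        for m in masks_of(c,t)[:4]:
            r=m["region"]; ys,xs=np.nonzero(r); u=(xs.mean(),ys.mean())
            print(c,t,round(m["score"],2),m["extent"],np.round(u),len(xs),np.round(atz(c,u,{"lever_knob":.185}.get(t,.03)),3), im[r].mean(0).round())
E
```

```text
{'time_s': 0.0, 'qpos': array([-8.58404191e-01,  3.85537228e-01,  6.60095890e-03, -5.50866003e-04,
       -1.19400474e+00, -2.58581191e-01]), 'joint_vel': array([-7.93877120e-05,  1.56437837e-03,  1.49655189e-03, -7.03104262e-04,
        3.96468604e-04, -1.16866836e-04]), 'joint_torque': array([ 8.56042407e-04, -3.90663993e+01,  1.87413025e+01,  4.21990246e+00,
        1.10645496e-02, -2.05721958e-04]), 'tcp_pos': array([ 0.27373704, -0.56117119,  0.22145385]), 'tool_rot': array([ 0.70630868, -3.06060102, -0.0033543 ]), 'force': array([ 0.4612284 ,  0.41566746, -0.39370318]), 'torque': array([ 0.0099946 , -0.01945753,  0.00949115]), 'grip_width': 0.0869421734952382}
top stamp 0.8 [229.4, 191.3, 436.5, 307.1] [324. 251.] 13741 [ 0.543 -0.009  0.03 ] [73. 78. 81.]
top stamp 0.17 [381.0, 237.7, 409.6, 278.9] [395. 259.] 951 [ 0.53  -0.135  0.03 ] [107. 112. 115.]
top cassette 0.94 [375.3, 237.8, 413.3, 280.6] [395. 259.] 1118 [ 0.531 -0.134  0.03 ] [105. 109. 113.]
top cassette 0.91 [451.7, 275.6, 505.6, 314.2] [476. 293.] 1219 [ 0.472 -0.277  0.03 ] [ 80.  44. 107.]
top cassette 0.75 [
[... 1870 characters left out ...]
3, 387.3, 284.6] [360. 237.] 1155 [ 0.68  -0.024  0.185] [60. 62. 63.]
scene ring 0.86 [371.7, 280.0, 419.4, 329.1] [394. 304.] 2201 [0.708 0.047 0.03 ] [82. 84. 86.]
scene test_block 0.58 [264.5, 342.5, 307.4, 379.6] [285. 356.] 1131 [ 0.683 -0.179  0.03 ] [117. 121. 124.]
scene spare_cassette 0.59 [259.1, 222.3, 292.0, 258.4] [272. 240.] 815 [0.409 0.01  0.03 ] [92. 93. 96.]
scene catch_far_pad 0.72 [252.9, 273.9, 265.5, 298.0] [259. 285.] 237 [ 0.512 -0.1    0.03 ] [18. 18. 19.]
scene catch_far_pad 0.67 [184.7, 362.3, 200.2, 397.7] [192. 381.] 376 [ 0.632 -0.319  0.03 ] [63. 31. 83.]
scene catch_far_pad 0.46 [175.0, 298.5, 184.5, 323.9] [180. 312.] 122 [ 0.485 -0.251  0.03 ] [68. 41. 86.]
```

```bash
python3 -c "
import cv2,numpy as np
a=cv2.imread('pics/top.png');b=cv2.imread('pics/scene.png')
cv2.imwrite('pics/both.png',cv2.resize(np.vstack([a,b]),(400*1,600)))"
```

```text
(no output)
```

View pics/top.png

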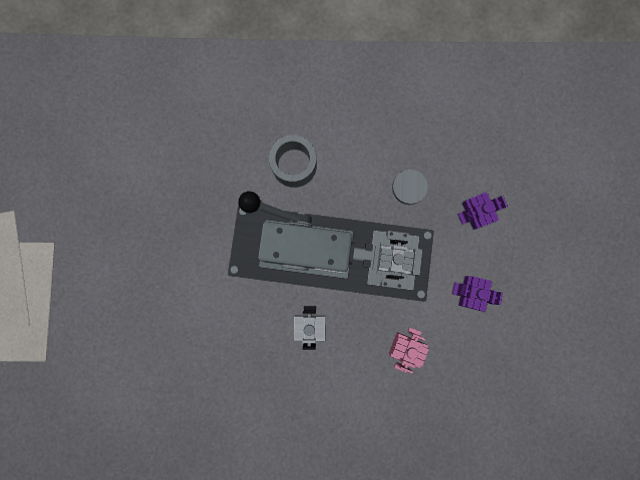

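View pics/scene.png

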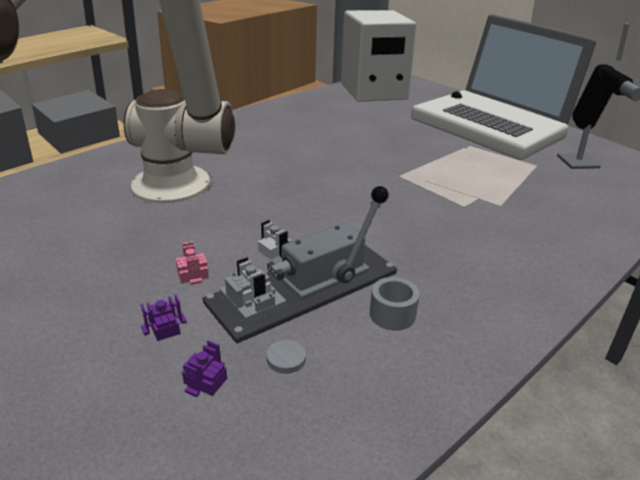

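The top view shows the cassette in the nest at (395,259). Things that could be mistaken for it are the spare at (309,328), purple look-alikes at (481,210) and (477,293), and a pink one at (408,350). I choose the grey one in the stamp's nest, the one with bars. The knob is at (249,202) in the top view and (380,195) in the scene view.

```bash
cat > fit.py <<'E'
from h import *
from scipy.optimize import least_squares
PT=cp("top");PS=cp("scene")
def S2W(p,P):
    x,y,a=p; P=np.atleast_2d(P); c,s=np.cos(a),np.sin(a)
    return np.c_[x+c*P[:,0]-s*P[:,1], y+s*P[:,0]+c*P[:,1], P[:,2]]
kn=lambda th:[.047,60e-3+.16*np.sin(th),.041+.16*np.cos(th)]
obj=np.array([[.065,.18,.015],[.065,-.18,.015],[-.065,-.18,.015],[-.065,.18,.015],kn(.45)])
top=np.array([[239,205],[434,231],[426,300],[229,275],[249,202]])
sc=np.array([[397,268],[238,340],[205,297],[380,195]]); si=[0,1,2,4]
f=lambda p:np.r_[(proj("",S2W(p,obj),PT)-top).ravel(),(proj("",S2W(p,obj[si]),PS)-sc).ravel()]
r=least_squares(f,[.543,-.009,-.13],loss="soft_l1",f_scale=2)
if __name__=="__main__":
    print(r.x.round(4),f(r.x).round(1))
    p=r.x
    print("nest",S2W(p,[0,-.11,.035]).round(4),"knob",S2W(p,kn(.45)).round(4),S2W(p,kn(-.55)).round(4))
    pts=np.array([[s*.031,-.11+d,.093] for s in(-1,1) for d in(-.011,.011)]+[[0,-.11,.092]])
    out=[]
    for n,PP,c in(("top",PT,(360,225)),("scene",PS,(200,245))):
        im=cv2.imread(f"pics/{n}.png"); x,y=c
        im=cv2.resize(im[y:y+75,x:x+90],None,fx=6,fy=6,interpolation=cv2.INTER_CUBIC)
        for q in proj("",S2W(p,np.r_[pts,obj]),PP): cv2.circle(im,tuple(int(v) for v in ((q-np.array(c)+.5)*6)),3,(0,0,255),-1)
        out.append(im)
    cv2.imwrite("pics/crop.png",cv2.resize(np.vstack(out),(360,600)))
    q=observe(); from scipy.spatial.transform import Rotation as R
    print(R.from_rotvec(q["tool_rot"]).as_matrix().round(3))
E
python3 fit.py
```

```text
[ 0.5429 -0.0214 -0.1121] [-1.9 -1.  -0.4 -2.6  0.3  0.1 -2.2  0.1 -0.1 -0.5  0.2 -0.2 -2.5 -0.9
 -4.2  0.7 -1.  -0.3]
nest [[ 0.5306 -0.1307  0.035 ]] knob [[0.6041 0.1022 0.1851]] [[ 0.587  -0.0501  0.1774]]
[[-0.899 -0.438  0.   ]
 [-0.438  0.899 -0.   ]
 [-0.    -0.    -1.   ]]
```

View pics/crop.png

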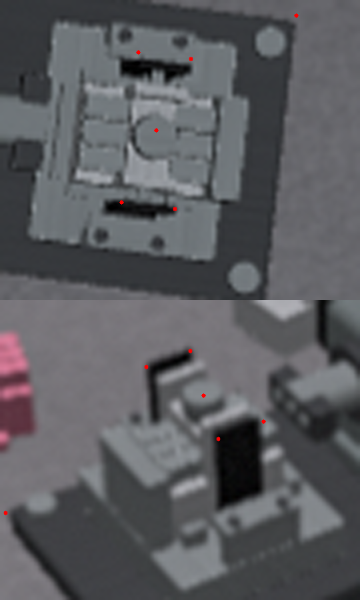

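The crop confirms the choice: grey bars, the thumb screw and black catches in the nest, with the fit within a few mm. Next I move to the far side of the knob with the fingers shut and the tool rolled so that tool x = −stamp y.

>>> arm_command --deltas '[{"slide": [-0.031,0.025,-0.02],"roll": -0.12},{"slide": [-0.062,0.05,-0.03],"roll": -0.24},{"slide": [-0.093,0.075,-0.035],"roll": -0.36},{"slide": [-0.124,0.1,-0.04],"roll": -0.48},{"slide": [-0.155,0.125,-0.04],"roll": -0.6}]' --jaw -1

```text
time_s: 1.22
tcp_pos: [0.3594, -0.3802, 0.264]
tool_rot: [-1.587, 2.71, -0.004]
force: [1.2, 0.2, 0.0]
grip_width: 0.0613
```

>>> arm_command --deltas '[{"slide": [-0.04,0.002,0],"roll": -0.12},{"slide": [-0.08,0.004,0],"roll": -0.24},{"slide": [-0.12,0.006,0],"roll": -0.36},{"slide": [-0.16,0.008,0],"roll": -0.405},{"slide": [-0.2,0.01,0],"roll": -0.405}]'

```text
time_s: 1.63
tcp_pos: [0.4492, -0.2007, 0.263]
tool_rot: [-2.095, 2.34, -0.001]
force: [1.5, -0.4, 0.3]
grip_width: 0.0283
```

```bash
cat > st.py <<'E'
from fit import *
from scipy.spatial.transform import Rotation as R
def tool(target_stamp=None,p=None,par=None):
    o=observe(); M=R.from_rotvec(o["tool_rot"]).as_matrix(); p=r.x if p is None else p
    a=p[2]; q=o["tcp_pos"]; d=q-[p[0],p[1],0]; c,s=np.cos(a),np.sin(a)
    print("t",round(o["time_s"],2),"tcp",q.round(4),"stampframe mm",(1e3*np.array([c*d[0]+s*d[1],-s*d[0]+c*d[1],d[2]])).round(1),"F",o["force"].round(1),"w",round(o["grip_width"],4))
    print("yaw err to tool y=-x_stamp (roll needed)",round(float(np.arctan2(M[1,1],M[0,1])-(np.pi+a)+np.pi)%(2*np.pi)-np.pi,4),"tilt",M[:,2].round(3),"q",o["qpos"].round(2))
    if target_stamp is not None: print("slide needed mm",(1e3*M.T@(S2W(p,target_stamp)[0]-q)).round(1))
E
python3 -c "
from st import *
tool([.047,.17,.261])"
```

```text
t 1.63 tcp [ 0.4492 -0.2007  0.263 ] stampframe mm [ -73.1 -188.7  263. ] F [ 1.5 -0.4  0.3] w 0.0283
yaw err to tool y=-x_stamp (roll needed) 0.0019 tilt [ 0.001 -0.    -1.   ] q [-0.09  0.13 -0.24  0.   -1.2  -0.02]
slide needed mm [-358.5 -120.8    2.1]
```

>>> arm_command --deltas '[{"slide": [-0.037,-0.012,0]},{"slide": [-0.074,-0.024,0]},{"slide": [-0.111,-0.036,0]},{"slide": [-0.148,-0.048,0]},{"slide": [-0.185,-0.06,0]}]'

```text
invalid input
```

>>> arm_command --deltas '[{"slide": [-0.036,-0.012,0]},{"slide": [-0.072,-0.024,0]},{"slide": [-0.108,-0.036,0]},{"slide": [-0.144,-0.048,0]},{"slide": [-0.173,-0.06,0]}]'

```text
invalid input
```

>>> arm_command --deltas '[{"slide": [0,0,0]},{"slide": [0,0,0]}]'

```text
invalid input
```

```bash
python3 -c "
from st import *
tool([.047,.17,.17])"
```

```text
t 1.63 tcp [ 0.4492 -0.2007  0.263 ] stampframe mm [ -73.1 -188.7  263. ] F [ 1.5 -0.4  0.3] w 0.0283
yaw err to tool y=-x_stamp (roll needed) 0.0019 tilt [ 0.001 -0.    -1.   ] q [-0.09  0.13 -0.24  0.   -1.2  -0.02]
slide needed mm [-358.5 -120.7   93.1]
```

Each row needs a roll value.

>>> arm_command --deltas '[{"slide": [-0.037,-0.012,0],"roll": 0},{"slide": [-0.074,-0.024,0],"roll": 0},{"slide": [-0.111,-0.036,0],"roll": 0},{"slide": [-0.148,-0.048,0],"roll": 0},{"slide": [-0.185,-0.06,0],"roll": 0}]'

```text
time_s: 2.05
tcp_pos: [0.5294, -0.0235, 0.263]
tool_rot: [-2.094, 2.341, -0.001]
force: [0.7, -0.5, 1.1]
grip_width: 0.0017
```

>>> arm_command --deltas '[{"slide": [-0.036,-0.012,0],"roll": 0},{"slide": [-0.072,-0.024,0],"roll": 0},{"slide": [-0.108,-0.036,0],"roll": 0},{"slide": [-0.144,-0.048,0],"roll": 0},{"slide": [-0.173,-0.06,0],"roll": 0}]'

```text
time_s: 2.47
tcp_pos: [0.6085, 0.1423, 0.2626]
tool_rot: [-2.095, 2.341, -0.0]
force: [1.1, -0.9, 0.4]
grip_width: 0.0004
```

>>> arm_command --deltas '[{"slide": [0,0,0],"roll": 0},{"slide": [0,0,0],"roll": 0}]'

```text
time_s: 2.63
tcp_pos: [0.6081, 0.1412, 0.2615]
tool_rot: [2.095, -2.339, -0.001]
force: [-0.3, -1.3, -0.3]
grip_width: 0.0007
```

```bash
python3 -c "
from st import *
tool([.047,.17,.17])
im=grab_frame('wrist'); save('w1',im); tool()
print(proj('wrist',S2W(r.x,[kn(.45)])))"
```

```text
t 2.63 tcp [0.6081 0.1412 0.2615] stampframe mm [ 46.6 168.8 261.5] F [-0.3 -1.3 -0.3] w 0.0007
yaw err to tool y=-x_stamp (roll needed) 0.0022 tilt [-0.001 -0.001 -1.   ] q [ 0.49  0.36  0.07 -0.   -1.28 -0.6 ]
slide needed mm [-1.3 -0.5 91.5]
t 2.68 tcp [0.6077 0.14   0.2619] stampframe mm [ 46.4 167.6 261.9] F [ 0.3 -0.6 -0.2] w 0.0001
yaw err to tool y=-x_stamp (roll needed) 0.0009 tilt [-0.001 -0.001 -1.   ] q [ 0.49  0.36  0.07 -0.   -1.28 -0.6 ]
[[317.41102385 187.36492829]]
```

View pics/w1.png

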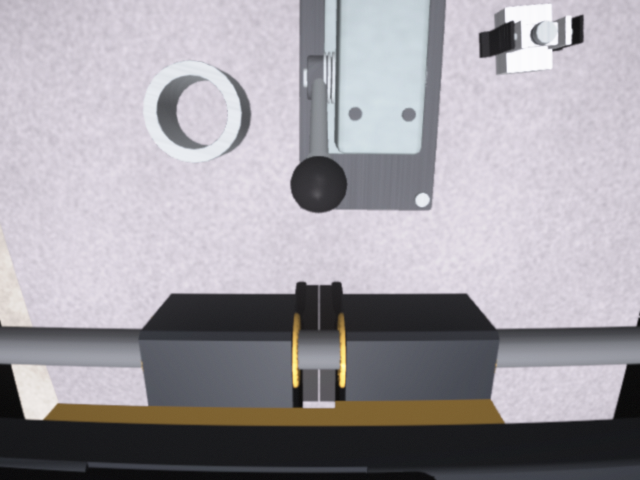

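The wrist view shows the knob at (319,184), predicted at (317,187), so the lateral line-up is good. I check how high the wrist camera sits, then descend.

```bash
python3 -c "
from st import *
K,k,T=cp('wrist');print(-T[:3,:3].T@T[:3,3]-observe()['tcp_pos'])"
```

```text
[-0.00803947 -0.0752331   0.16218162]
```

>>> arm_command --deltas '[{"slide": [0,0,0.04],"roll": 0},{"slide": [0,0,0.075],"roll": 0},{"slide": [0,0,0.092],"roll": 0},{"slide": [0,0,0.092],"roll": 0}]'

```text
time_s: 3.02
tcp_pos: [0.6045, 0.1373, 0.166]
tool_rot: [2.085, -2.338, -0.006]
force: [0.0, -0.2, -0.1]
grip_width: 0.0004
```

```bash
python3 -c "
from st import *
tool([.047,.17,.17])"
```

```text
t 3.02 tcp [0.6045 0.1373 0.166 ] stampframe mm [ 43.5 164.5 166. ] F [ 0.  -0.2 -0.1] w 0.0004
yaw err to tool y=-x_stamp (roll needed) -0.0023 tilt [-0.009 -0.003 -1.   ] q [ 0.48  0.42 -0.08 -0.   -1.08 -0.6 ]
slide needed mm [-5.5 -3.5 -4.1]
```

>>> arm_command --deltas '[{"slide": [0.025,-0.003,-0.003],"roll": 0},{"slide": [0.055,-0.003,-0.003],"roll": 0},{"slide": [0.085,-0.003,-0.003],"roll": 0},{"slide": [0.115,-0.003,-0.003],"roll": 0},{"slide": [0.145,-0.003,-0.003],"roll": 0}]'

```text
time_s: 3.43
tcp_pos: [0.5957, -0.0036, 0.1754]
tool_rot: [-2.087, 2.337, 0.0]
force: [0.4, 11.7, -7.7]
grip_width: 0.0003
```

>>> arm_command --deltas '[{"slide": [0.009,0,0],"roll": 0},{"slide": [0.014,0,0],"roll": 0},{"slide": [0.014,0,0],"roll": 0}]'

```text
time_s: 3.68
tcp_pos: [0.5926, -0.0175, 0.1737]
tool_rot: [-2.088, 2.343, 0.005]
force: [-1.4, 10.2, -4.1]
grip_width: 0.0006
```

```bash
python3 -c "
from st import *
tool([.047,.0019,.17])
im=grab_frame('scene'); save('s2',im)
im=grab_frame('wrist'); save('w2',im)
a=cv2.imread('pics/s2.png')[130:370,180:460]; b=cv2.imread('pics/w2.png')
cv2.imwrite('pics/c2.png',np.vstack([cv2.resize(a,(400,300)),cv2.resize(b,(400,300))]))
for n,th in(('rest',.45),('stop',-.55)):print(n,proj('scene',S2W(r.x,[kn(th)])),proj('wrist',S2W(r.x,[kn(th)])))"
```

```text
t 3.68 tcp [ 0.5926 -0.0175  0.1737] stampframe mm [ 49.    9.3 173.7] F [-1.4 10.2 -4.1] w 0.0006
yaw err to tool y=-x_stamp (roll needed) -0.003 tilt [ 0.001  0.005 -1.   ] q [ 0.24  0.37 -0.14 -0.01 -1.06 -0.35]
slide needed mm [7.5 1.9 3.7]
rest [[379.02417346 194.74726314]] [[323.60343637 541.11073196]]
stop [[308.30041691 223.22788697]] [[323.8553336  231.41532149]]
```

View pics/c2.png

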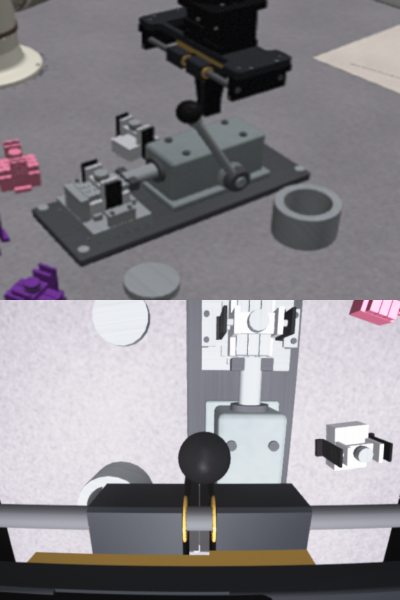

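Knob at scene ≈(312,220) against the predicted stop at (308,223), so it is a few mm short. I push on with a watch on force.

>>> arm_command --deltas '[{"slide": [0.006,0,0.005],"roll": 0},{"slide": [0.011,0,0.006],"roll": 0},{"slide": [0.011,0,0.006],"roll": 0}]'

```text
time_s: 4.03
tcp_pos: [0.5923, -0.0254, 0.1696]
tool_rot: [-2.086, 2.338, 0.005]
force: [-3.7, 17.7, 1.7]
grip_width: 0.0005
```

>>> arm_command --deltas '[{"slide": [0.004,0,0],"roll": 0},{"slide": [0.004,0,0],"roll": 0}]'

```text
time_s: 4.2
tcp_pos: [0.5922, -0.0263, 0.1694]
tool_rot: [-2.084, 2.334, 0.009]
force: [-3.9, 26.6, 1.8]
grip_width: 0.0005
```

```bash
python3 -c "
from st import *
tool([.047,.0019,.17])
im=grab_frame('wrist'); save('w3',im);p=cp('wrist');im2=grab_frame('scene'); save('s3',im2)
for i in(im,im2):
  g=cv2.GaussianBlur(cv2.cvtColor(i,cv2.COLOR_RGB2GRAY),(5,5),0)
  c=cv2.HoughCircles(g,cv2.HOUGH_GRADIENT,1,20,param1=80,param2=15,minRadius=8 if i is im2 else 28,maxRadius=14 if i is im2 else 60)
  c=c[0]; print(c[np.argsort(np.hypot(*(c[:,:2]-((309,222) if i is im2 else (324,240))).T))][:3])
for th in(-.45,-.5,-.55):print(th,proj('scene',S2W(r.x,[kn(th)])),proj('wrist',S2W(r.x,[kn(th)]),p))"
```

```text
t 4.2 tcp [ 0.5922 -0.0263  0.1694] stampframe mm [ 49.5   0.6 169.4] F [-3.9 26.6  1.8] w 0.0005
yaw err to tool y=-x_stamp (roll needed) -0.0011 tilt [ 0.005  0.013 -1.   ] q [ 0.22  0.37 -0.15 -0.01 -1.04 -0.33]
slide needed mm [-1.3  2.5 -0.6]
[[328.5 253.5  41.9]
 [419.5 226.5  44. ]
 [360.5  94.5  36.8]]
[[307.5 223.5   9.4]
 [267.5 245.5   8.8]
 [386.5 290.5  13.4]]
-0.45 [[315.34720601 216.81307603]] [[325.51205166 301.17911495]]
-0.5 [[311.78386031 219.94060256]] [[325.45443707 279.70262786]]
-0.55 [[308.30041691 223.22788697]] [[325.38269935 258.74687038]]
```

The stop is reached: force rose to 27 N with no more motion, and the knob matches the stop angle in both views. Now I let it return under control.

>>> arm_command --deltas '[{"slide": [-0.033,0,0],"roll": 0},{"slide": [-0.066,0,0],"roll": 0},{"slide": [-0.099,0,0],"roll": 0},{"slide": [-0.132,0,0],"roll": 0},{"slide": [-0.165,0,0],"roll": 0}]'

```text
time_s: 4.72
tcp_pos: [0.6106, 0.1319, 0.17]
tool_rot: [-2.092, 2.34, -0.003]
force: [0.1, -0.1, 0.2]
grip_width: 0.0006
```

>>> arm_command --deltas '[{"slide": [-0.02,0,0],"roll": 0},{"slide": [-0.02,0,0],"roll": 0},{"slide": [-0.02,0,-0.035],"roll": 0},{"slide": [-0.02,0,-0.07],"roll": 0},{"slide": [-0.02,0,-0.1],"roll": 0}]'

```text
time_s: 5.13
tcp_pos: [0.6125, 0.1491, 0.2715]
tool_rot: [-2.092, 2.341, -0.004]
force: [1.4, 0.1, 0.7]
grip_width: 0.0007
```

```bash
python3 -c "
from st import *
tool([0,-.11,.27])
im=grab_frame('wrist'); save('w4',im);p=cp('wrist');im2=grab_frame('scene'); save('s4',im2)
for i,t in((im,proj('',S2W(r.x,[kn(.45)]),p)[0]),(im2,(380,195))):
  g=cv2.GaussianBlur(cv2.cvtColor(i,cv2.COLOR_RGB2GRAY),(5,5),0)
  c=cv2.HoughCircles(g,cv2.HOUGH_GRADIENT,1,20,param1=80,param2=12,minRadius=7 if i is im2 else 20,maxRadius=12 if i is im2 else 40)
  c=c[0]; print(t,c[np.argsort(np.hypot(*(c[:,:2]-t).T))][:2])
"
```

```text
t 5.13 tcp [0.6125 0.1491 0.2715] stampframe mm [ 50.1 177.2 271.5] F [1.4 0.1 0.7] w 0.0007
yaw err to tool y=-x_stamp (roll needed) -0.0002 tilt [ 0.003 -0.001 -1.   ] q [ 0.5   0.37  0.1   0.   -1.3  -0.61]
slide needed mm [287.2  50.1   1.5]
[331.4751727  164.94159351] [[325.5 166.5  27.5]
 [367.5  59.5  37.1]]
(380, 195) [[379.5 194.5   9. ]
 [343.5 269.5  10.3]]
```

The knob is back at its rest position. Next I go above the nest, short of it so the wrist camera looks down on the cassette, with the gripper open.

>>> arm_command --deltas '[{"slide": [0.04,0.01,0],"roll": 0},{"slide": [0.08,0.02,0],"roll": 0},{"slide": [0.12,0.03,0],"roll": 0},{"slide": [0.16,0.04,0],"roll": 0},{"slide": [0.2,0.05,0],"roll": 0}]' --jaw 1

```text
time_s: 5.65
tcp_pos: [0.5387, -0.0455, 0.269]
tool_rot: [-2.093, 2.342, -0.003]
force: [1.3, -0.8, -0.2]
grip_width: 0.0259
```

>>> arm_command --deltas '[{"slide": [0.012,0,0],"roll": 0},{"slide": [0.012,0,0],"roll": 0},{"slide": [0.012,0,0],"roll": 0},{"slide": [0.012,0,0],"roll": 0},{"slide": [0.012,0,0],"roll": 0}]'

```text
time_s: 6.07
tcp_pos: [0.5392, -0.0541, 0.2677]
tool_rot: [-2.095, 2.341, -0.0]
force: [-0.1, -0.4, -0.0]
grip_width: 0.0594
```

```bash
python3 -c "
from st import *
tool([0,-.11,.27])
p=cp('wrist');im=grab_frame('wrist').copy(); save('w5r',im); np.savez('w5',K=p[0],k=p[1],T=p[2])
pts=np.array([[s*.031,-.11+d,.093] for s in(-1,1) for d in(-.011,.011)]+[[0,-.11,.092]])
q=proj('',S2W(r.x,pts),p);print(q.round(1))
c=q[4].round().astype(int)-[70,52];print(c)
a=cv2.resize(im[c[1]:c[1]+105,c[0]:c[0]+140],None,fx=5,fy=5,interpolation=cv2.INTER_CUBIC)
for u in q: cv2.circle(a,tuple(int(v) for v in (u-c+.5)*5),3,(255,0,0),-1)
save('c5',a)"
```

```text
t 6.07 tcp [ 0.5392 -0.0541  0.2677] stampframe mm [-1.000e-01 -3.290e+01  2.677e+02] F [-0.1 -0.4 -0. ] w 0.0594
yaw err to tool y=-x_stamp (roll needed) 0.0011 tilt [ 0. -0. -1.] q [ 0.2   0.21 -0.12  0.   -1.24 -0.31]
slide needed mm [77.1  0.  -2.3]
[[359.6 101.5]
 [358.9 131.2]
 [277.6 101.5]
 [278.2 131.2]
 [318.6 116.4]]
[249  64]
```

View pics/c5.png

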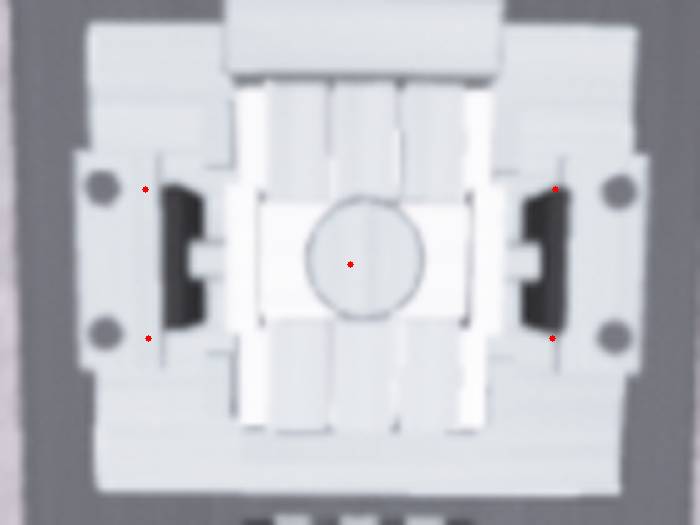

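The wrist crop shows the thumb screw centre at (365,258) against a predicted (350,264), and catch outer faces at 162 and 568 px. The cassette is therefore 2.3 mm to +tool y and 0.9 mm to +tool x of the fit. I correct for that and descend.

>>> arm_command --deltas '[{"slide": [0.03,0.001,0.02],"roll": 0},{"slide": [0.055,0.002,0.05],"roll": 0},{"slide": [0.075,0.0023,0.085],"roll": 0},{"slide": [0.078,0.0023,0.12],"roll": 0},{"slide": [0.078,0.0023,0.145],"roll": 0}]'

```text
time_s: 6.53
tcp_pos: [0.5264, -0.1323, 0.1195]
tool_rot: [2.091, -2.342, -0.004]
force: [0.5, -0.1, -1.0]
grip_width: 0.0862
```

>>> arm_command --deltas '[{"slide": [0,0,0],"roll": 0},{"slide": [0,0,0],"roll": 0},{"slide": [0,0,0],"roll": 0}]'

```text
time_s: 6.78
tcp_pos: [0.5296, -0.1315, 0.1242]
tool_rot: [-2.095, 2.339, -0.004]
force: [0.2, 0.4, 0.5]
grip_width: 0.0867
```

```bash
python3 -c "
from st import *
p=r.x.copy(); d=-.0023*np.array([1,0]); p[:2]=S2W(r.x,[-.0023,-.0009,0])[0,:2]; np.save('p',p)
tool([0,-.11,.061],p)
im=grab_frame('wrist'); save('w6',im)"
```

```text
t 6.78 tcp [ 0.5296 -0.1315  0.1242] stampframe mm [   1.4 -110.1  124.2] F [0.2 0.4 0.5] w 0.0867
yaw err to tool y=-x_stamp (roll needed) 0.0021 tilt [ 0.003 -0.001 -1.   ] q [ 0.05  0.34 -0.33  0.   -0.9  -0.17]
slide needed mm [-0.1  1.6 63.2]
```

View pics/w6.png

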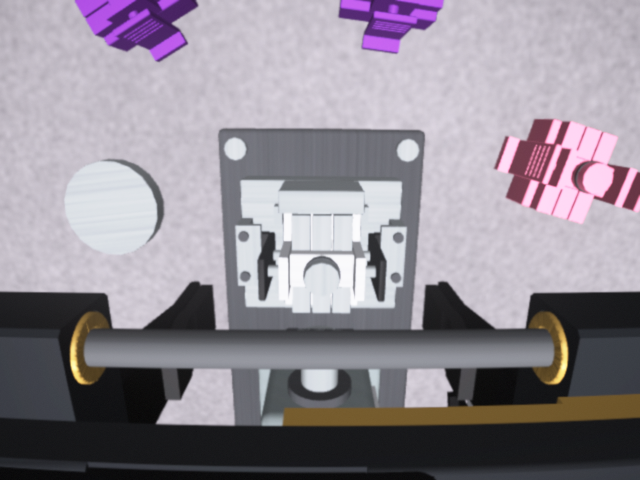

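The fingers straddle the cassette centrally: inner edges at 214 and 426 px (mid 320), catches at 259 and 384 px (mid 321). I descend around the catches.

>>> arm_command --deltas '[{"slide": [0,0.001,0.015],"roll": 0},{"slide": [0,0.001,0.032],"roll": 0},{"slide": [0,0.001,0.048],"roll": 0},{"slide": [0,0.001,0.06],"roll": 0},{"slide": [0,0.001,0.06],"roll": 0}]'

```text
time_s: 7.25
tcp_pos: [0.5266, -0.1314, 0.0623]
tool_rot: [2.094, -2.341, -0.001]
force: [0.2, 1.1, 0.4]
grip_width: 0.0871
```

>>> arm_command --deltas '[{"slide": [0,0,0],"roll": 0},{"slide": [0,0,0],"roll": 0}]'

```text
time_s: 7.42
tcp_pos: [0.5284, -0.1317, 0.0645]
tool_rot: [-2.093, 2.339, -0.004]
force: [0.3, -0.8, 0.7]
grip_width: 0.0871
```

```bash
python3 -c "
from st import *
tool([0,-.11,.061],np.load('p.npy'))"
```

```text
t 7.42 tcp [ 0.5284 -0.1317  0.0645] stampframe mm [   0.2 -110.4   64.5] F [ 0.3 -0.8  0.7] w 0.0871
yaw err to tool y=-x_stamp (roll needed) 0.001 tilt [ 0.004 -0.    -1.   ] q [ 0.05  0.42 -0.39  0.   -0.76 -0.17]
slide needed mm [-0.4  0.2  3.5]
```

>>> arm_command --deltas '[{"slide": [0,0,0.0025],"roll": 0},{"slide": [0,0,0.0025],"roll": 0},{"slide": [0,0,0.0025],"roll": 0},{"slide": [0,0,0.0025],"roll": 0},{"slide": [0,0,0.0025],"roll": 0}]' --jaw -1 --squeeze 30

```text
time_s: 7.83
tcp_pos: [0.5276, -0.1319, 0.0605]
tool_rot: [-2.093, 2.341, -0.002]
force: [-0.4, 0.1, 2.5]
grip_width: 0.0619
```

>>> arm_command --deltas '[{"slide": [0,0,0],"roll": 0},{"slide": [0,0,0],"roll": 0},{"slide": [0,0,0],"roll": 0},{"slide": [0,0,0],"roll": 0},{"slide": [0,0,0],"roll": 0}]'

```text
time_s: 8.25
tcp_pos: [0.5275, -0.1319, 0.0609]
tool_rot: [-2.094, 2.341, -0.002]
force: [-0.1, 1.0, 5.1]
grip_width: 0.0483
```

```bash
python3 -c "
from st import *
tool([0,-.11,.061],np.load('p.npy'))"
```

```text
t 8.25 tcp [ 0.5275 -0.1319  0.0609] stampframe mm [  -0.6 -110.7   60.9] F [-0.1  1.   5.1] w 0.0483
yaw err to tool y=-x_stamp (roll needed) 0.0006 tilt [ 0.002 -0.    -1.   ] q [ 0.05  0.42 -0.4   0.   -0.75 -0.17]
slide needed mm [-0.7 -0.6 -0.1]
```

Width is 48 mm with negligible side force, so both catches are in. I lift gently first.

>>> arm_command --deltas '[{"slide": [0,0,-0.004],"roll": 0},{"slide": [0,0,-0.01],"roll": 0},{"slide": [0,0,-0.017],"roll": 0},{"slide": [0,0,-0.025],"roll": 0},{"slide": [0,0,-0.033],"roll": 0}]'

```text
time_s: 8.67
tcp_pos: [0.5252, -0.1319, 0.0931]
tool_rot: [2.091, -2.341, -0.004]
force: [-0.3, 0.6, -3.7]
grip_width: 0.0478
```

```bash
python3 -c "
from st import *
tool([0,-.11,.2],np.load('p.npy'))"
```

```text
t 8.67 tcp [ 0.5252 -0.1319  0.0931] stampframe mm [  -3.  -110.9   93.1] F [-0.3  0.6 -3.7] w 0.0478
yaw err to tool y=-x_stamp (roll needed) -0.0003 tilt [-0.004  0.    -1.   ] q [ 0.05  0.38 -0.37 -0.   -0.83 -0.17]
slide needed mm [  -0.9   -2.6 -107. ]
```

Force is −3.7 N, about the cassette's weight, so it is free. I raise it to roughly 145 mm above the seat.

>>> arm_command --deltas '[{"slide": [0,0,-0.02],"roll": 0},{"slide": [0,0,-0.045],"roll": 0},{"slide": [0,0,-0.07],"roll": 0},{"slide": [0,0,-0.095],"roll": 0},{"slide": [0,0,-0.112],"roll": 0}]'

```text
time_s: 9.08
tcp_pos: [0.5265, -0.1321, 0.208]
tool_rot: [-2.093, 2.341, -0.002]
force: [0.8, 0.4, -4.3]
grip_width: 0.0481
```

>>> arm_command --deltas '[{"slide": [0,0,0],"roll": 0},{"slide": [0,0,0],"roll": 0},{"slide": [0,0,0],"roll": 0},{"slide": [0,0,0],"roll": 0},{"slide": [0,0,0],"roll": 0}]'

```text
time_s: 9.5
tcp_pos: [0.5258, -0.1318, 0.2033]
tool_rot: [2.092, -2.34, -0.004]
force: [-0.1, -0.4, -3.3]
grip_width: 0.0484
```

>>> arm_command --deltas '[{"slide": [0,0,0],"roll": 0},{"slide": [0,0,0],"roll": 0},{"slide": [0,0,0],"roll": 0},{"slide": [0,0,0],"roll": 0},{"slide": [0,0,0],"roll": 0}]'

```text
time_s: 9.92
tcp_pos: [0.5268, -0.1319, 0.205]
tool_rot: [2.094, -2.342, -0.0]
force: [0.3, 0.2, -4.6]
grip_width: 0.0483
```

```bash
python3 -c "
from st import *
tool(None,np.load('p.npy'));print(observe()['joint_vel'].round(3))
save('s7',grab_frame('scene')); save('w7',grab_frame('wrist'))
a=cv2.imread('pics/s7.png')[80:380,150:450]; b=cv2.imread('pics/w7.png')
cv2.imwrite('pics/c7.png',np.vstack([cv2.resize(a,(400,300*4//4)),cv2.resize(b,(400,300))]))
tool(None,np.load('p.npy'))"
```

```text
t 9.92 tcp [ 0.5268 -0.1319  0.205 ] stampframe mm [  -1.4 -110.8  205. ] F [ 0.3  0.2 -4.6] w 0.0483
yaw err to tool y=-x_stamp (roll needed) 0.0001 tilt [-0.  0. -1.] q [ 0.05  0.26 -0.22 -0.   -1.09 -0.17]
[ 0.002 -0.001 -0.001 -0.001 -0.001 -0.002]
t 10.02 tcp [ 0.5268 -0.1319  0.205 ] stampframe mm [  -1.4 -110.8  205. ] F [ 0.5  0.1 -2.8] w 0.0484
yaw err to tool y=-x_stamp (roll needed) 0.0001 tilt [ 0.  0. -1.] q [ 0.05  0.26 -0.22 -0.   -1.09 -0.17]
```

View pics/c7.png

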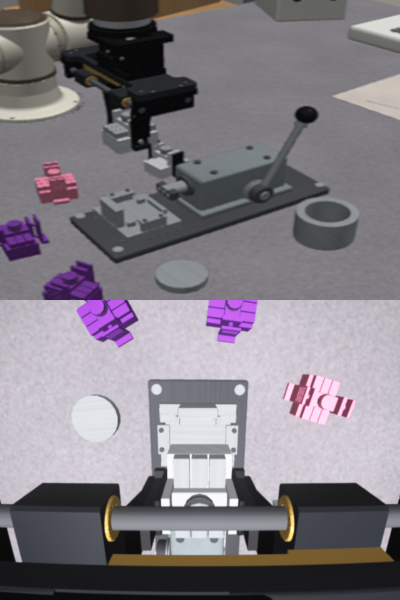

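The cassette is held level, well above the empty nest. The lever is at rest and the bystanders are in place. Handing in.

```bash
python3 -c "
from cell import *
print(sign_off())"
```

```text
the job is handed in; nothing more can be done
None
```

I marked the bars with the lever, let it return, and lifted the cassette out by its two pinched catches. It was handed in still held over the empty nest; `sign_off` gives no verdict.

- **Lever:** I pushed the knob to its stop with the shut fingers. The force rose to about 27 N with no further motion, and the knob matched the predicted stop position in both cameras. On the way back it followed the fingers, and its knob was again at the rest position in both views.
- **Grip:** The grip target was 30 N. The opening read 48 mm, against 50 mm expected with both catches fully in. I took the 2 mm difference as reading error or pad squeeze and did not check it further.
- **End state:** The lift was about 144 mm, judged from the tool's rise, with the tool vertical and joint speeds near zero. The force was about 3–4.6 N, roughly the cassette's weight. The last picture shows the cassette level and the ring, block and spare cassette looking undisturbed, judged by eye.
- **Disagreement:** My first fit of the stamp's position put the cassette about 2 mm off sideways; I corrected it from the wrist view before the grasp.
- **Refused calls:** Three move calls were refused because they had no roll value. I resent them with one, and nothing moved in between.

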